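# Put the edging coils back in the rack by shade

### The arm

A 7-joint arm with a two-finger parallel gripper is mounted at the origin on the work surface. World frame = base frame: x ahead of the robot, y to its left, z up, the work surface at z = 0. Lengths are in m, angles in rad, forces in N, time in s.
With the tool pointing down it reaches from about 0.35 to 0.9 m from the base axis. Payload 8.1 kg.
Tool frame: the origin (TCP) lies between the finger pads; the fingertips stand 19 mm ahead of it and the grasp point (between the pads) is the TCP; z points along the fingers, y is the line along which they close (so a half turn about z gives the same grasp; the last joint's range is limited). The gripper opens to 92 mm and grips with 3 to 60 N. Pads are 19 mm wide; open, the fingers measure 130 mm over their backs; the gripper's body (75 mm by 190 mm) begins 47 mm behind the grasp point.
Start: joints at [-1.394, 0.434, 0.025, 1.573, -0.012, 1.134, -0.075], TCP at [0.173, 0.601, 0.246] pointing down, gripper open.
Joint ranges: [-2.62, 2.62], [-0.44, 2.09], [-1.27, 1.32], [0.08, 2.57], [-1.32, 4.46], [0.12, 2], [-2.74, 2.74]. Speed limits (rad/s): [2.22, 2.22, 3.01, 3.01, 3.14, 3.14, 3.14].

### API

Orientations are given as a 3x3 rotation matrix whose columns are the frame's x, y, z axes.
In Python, from workcell import manip gives the robot as it stands.
- The arm moves only by the tool step_arm, never from a script. Its argument "motion" is a list of rows, each a list of 3 entries, a list of its own where there are three numbers: the shift along the tool's x, y, z in mm, then the turn, a rotation vector about the tool's x, y, z in rad, then the opening, from -1 (shut) to 1 (fully open). In form: [[[tx, ty, tz], [ax, ay, az], grip], ...]. A call has 1 to 20 rows; each row is the pose to reach, as a shift and turn from the pose commanded when the call began, along the tool's axes at that moment; what a row does not reach only later rows make up. A row lasts 1/12 s, in which the tool goes at most 41.7 mm and 7.16 degrees, less where a joint would pass 70% of its speed; a pose out of reach is approached as far as the arm can. A call with a gripper value outside its range is refused whole. The fingers move at their own pace and stop on an object; "squeeze" is the grip in N (left out, the last holds). Time passes only in rows, so rows that repeat a pose let the fingers close. It gives the time, the measured TCP pose, the force, the opening and the grip force at its end, in the units of the state.
- manip.get_state(): the state, without advancing time (a new reading comes with each control period).
- manip.grab_frame(name): name is "scene" or "top"; returns the picture (400x640x3 uint8, red, green, blue); there is no depth.
- manip.camera_info(name): a dict with "K" (3x3 intrinsics, pixels), "extrinsics" (4x4, takes a point from camera to world coordinates). Camera axes: x right, y down, z forward; pixel columns grow to the right and rows downward; lengths in m; the calibration is good to about 2 mm. A picture is of the moment at which its call begins. camera_info takes no time and is no camera call.
- manip.sign_off(): hands the job in; it is judged then, once.
Trained networks look in the newest picture that a camera, given by its name, has taken for a name from the list of things; names that differ only in an ending like _2 or _b are one class to them, and where a whole thing is asked for, a point or a joint stands for the part that bears it (a point fixed in the world has none). Each returns a list of dicts, best first, with "p" (0 to 1); they miss things now and then, are a little off and sometimes report something else, mostly with a low value. They report only what shows in the picture. A call takes as long as a camera call. They do not tell look-alikes from the thing itself.
- manip.look_for(camera, thing): "location" ([column, row] as shares, 0 to 1, of the picture: columns of its width, rows of its height, amid what is visible of it).
- manip.outline_of(camera, thing): "region" (400x640 bool, what is visible of it) and "location" ([column, row] as shares, 0 to 1, of the picture: columns of its width, rows of its height, amid what is visible of it).
- manip.place_of(camera, thing): "location" ([column, row] as shares, 0 to 1, of the picture: columns of its width, rows of its height: a listed point, or the origin of a listed thing).
The state is a dict: "time_s": time; "q": joint angles; "dq": joint speeds; "tau": joint torques, N m; "ee_pos": TCP position; "orientation": TCP orientation; "contact_force": force on the tool from outside, world axes, zero at the start; "wrist_torque": the same for the moment, N m; "width": opening from 0.0 (shut) to 1.0 (fully open); "grip_force": force on a finger pad.
Only numpy, scipy, OpenCV 4.12 (cv2) and the standard library are available. Lean on these libraries where they do the work, as an engineer would, in place of code of your own. Each camera call takes 0.05 s, during which the arm holds its last target. There are 200 camera calls.

### The job

Four part-used coils of edge banding have come back from the machine jumbled in the blue carrying crate. Stand all four upright in the plywood rack, one to a slot, in order of shade: white at the end marked with the white chip, then maple, then walnut, and the darkest at the end marked with the dark chip. Don't knock or shift the glue bottle.

Things in the scene. Friction and masses are not known exactly. Their poses are not given: they have to be found in the camera images.
- coil_white: Edging coil 1 of 4 from light to dark: white ring on edge, 112 mm diameter, 50 mm bore, 22 mm wide along its axis, 0.2 kg. Origin at its centre; own y = ring axis, level when upright (roll about y is arbitrary). Starts in the crate, centre 78 and top 134 mm above the table. Pinch its flat sides near the top from above, closing along y; solid for 31 mm below the top edge.
- coil_maple: Edging coil 2 of 4 from light to dark: light tan (maple) ring on edge, 112 mm diameter, 50 mm bore, 22 mm wide along its axis, 0.2 kg. Origin at its centre; own y = ring axis, level when upright (roll about y is arbitrary). Starts in the crate, centre 78 and top 134 mm above the table. Pinch its flat sides near the top from above, closing along y; solid for 31 mm below the top edge.
- coil_walnut: Edging coil 3 of 4 from light to dark: mid brown (walnut) ring on edge, 112 mm diameter, 50 mm bore, 22 mm wide along its axis, 0.2 kg. Origin at its centre; own y = ring axis, level when upright (roll about y is arbitrary). Starts in the crate, centre 78 and top 134 mm above the table. Pinch its flat sides near the top from above, closing along y; solid for 31 mm below the top edge.
- coil_wenge: Edging coil 4 of 4 from light to dark: almost black (darkest) ring on edge, 112 mm diameter, 50 mm bore, 22 mm wide along its axis, 0.2 kg. Origin at its centre; own y = ring axis, level when upright (roll about y is arbitrary). Starts in the crate, centre 78 and top 134 mm above the table. Pinch its flat sides near the top from above, closing along y; solid for 31 mm below the top edge.
- rack: Fixed plywood rack, origin under its centre, y along the row. 4 slots at y -96, -32, 32, 96 mm, 50 mm clear, divider tops z 70. Coils stand with axis along y on rails along y (tops z 27, inner edges x +-24): seated centre x 0, z 78 mm. 42 mm clear between seated neighbours, so open the jaws only partly. Grey chip ledges at y +-155. In all 130 x 350 mm.
- chip_white: White sample chip, 90 x 34 x 6 mm, fixed flat on the ledge at one end of the rack (rack y +155 or -155 mm, top 42 mm above the table): marks the light end. Origin under its centre.
- chip_dark: Almost black sample chip, 90 x 34 x 6 mm, fixed flat on the ledge at the other end of the rack: marks the dark end. Origin under its centre.
- crate: Fixed blue open crate, 150 mm (x) by 336 mm (y), origin under its centre. Four compartments along y, centres at -117, -39, 39, 117 mm, one coil in each at the start, axis along y, standing on rails as in the rack. Partition tops z 60 mm, end walls 78, side walls 45.
- glue_bottle: White glue bottle with a red cap, 60 mm diameter, 165 mm tall, standing loose near the middle of the table beyond the crate and rack (farther from the robot). Not part of the job. Origin under its centre.
Mind the look-alikes: they are no part of the job. What is shaped like the coil_maple but green or purple is not meant. Leave any purple look-alike of the coil_white alone.

How it is judged:
By the outcome, as a careful person would: the job done as asked, in the order asked, and still so for the second after the job is handed in, with the robot touching nothing.
It also fails if it takes over 122 s, if anything falls off the work surface, if the arm or the gripper's body presses on something with over 40 N, if the wrist force passes 120 N, or if a joint passes its speed limit or range.

## Working session

There is one attempt and no reset: what is moved stays moved. The work goes in short steps, Python scripts to look and compute and a tool call to move; the robot and the scene stay as the last step left them, time stands still between calls to the robot, and variables do not carry over. Pictures are saved under pics/ and viewed, at most 14 in all, crops included, and the job is handed in when it is done.

Besides the shell and the picture viewer there is one more tool, called after ">>>" in YAML: its name, and indented under it one key for each argument. step_arm: Moves the arm, as the interface text tells. Its arguments: {"type":"object","properties":{"motion":{"type":"array","items":{"type":"array"}},"squeeze":{"type":"number"}},"required":["motion"]}

```bash
mkdir -p pics; python3 - <<'E'
from workcell import manip
import cv2,numpy as np
for n in ("top","scene"):
    im=manip.grab_frame(n); cv2.imwrite(f"pics/{n}0.png",im[:,:,::-1])
    c=manip.camera_info(n); print(n,np.round(c["K"],1).tolist(),np.round(c["extrinsics"],3).tolist())
s=manip.get_state(); print(s["time_s"],s["ee_pos"],np.round(s["orientation"],3).tolist(),s["width"])
E
```

```text
top [[455.8, 0.0, 315.7], [0.0, 455.8, 197.8], [0.0, 0.0, 1.0]] [[0.009, -0.992, 0.127, 0.327], [-1.0, -0.007, 0.02, -0.068], [-0.019, -0.128, -0.992, 1.542], [0.0, 0.0, 0.0, 1.0]]
scene [[371.3, 0.0, 322.0], [0.0, 371.3, 205.6], [0.0, 0.0, 1.0]] [[-0.665, 0.532, -0.524, 1.14], [0.746, 0.46, -0.481, 0.521], [-0.015, -0.711, -0.703, 0.911], [0.0, 0.0, 0.0, 1.0]]
0.1 [0.17251282 0.60026092 0.2450242 ] [[-0.961, 0.276, -0.0], [0.276, 0.961, -0.001], [-0.0, -0.001, -1.0]] 1.0016072978399695
```

View pics/top0.png

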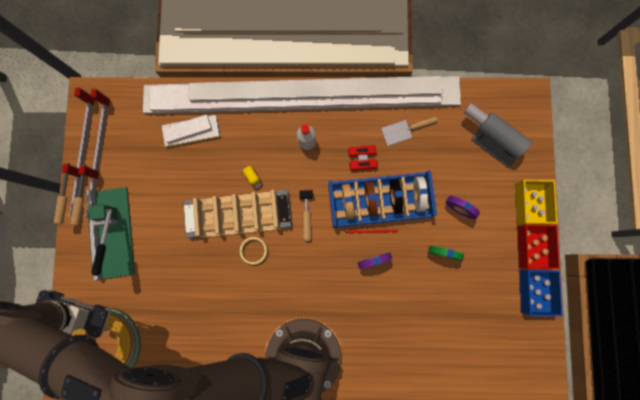

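View pics/scene0.png

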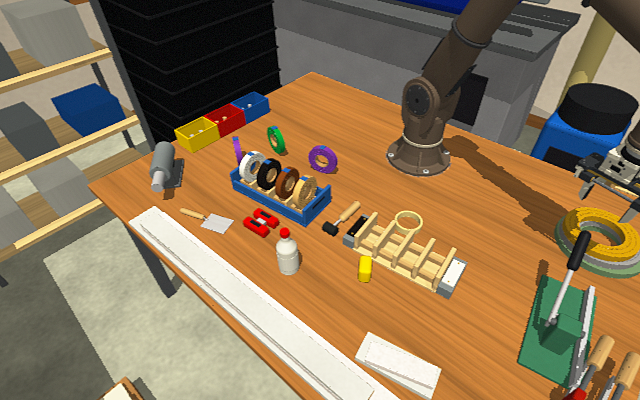

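The top view shows the rack at (237,214), with the white chip at its left end (191,217) and the dark chip at its right end (284,210). The crate is at (382,200).
Look-alike candidates: maple (350,202), walnut (373,200), wenge (396,196) and white (421,193) are in the crate and are the ones I want. The purple rings at (462,207) and (375,261), the green one at (445,253) and the tan ring lying flat at (253,251) are not part of the job. I'll check this in a close crop.

```bash
python3 - <<'E'
from workcell import manip
import cv2,numpy as np
im=cv2.imread("pics/top0.png")
cv2.imwrite("pics/crop1.png",cv2.resize(im[160:240,175:445],(800,237),interpolation=cv2.INTER_CUBIC))
def ray(n,u,v,z):
    c=manip.camera_info(n);E=np.array(c["extrinsics"]);d=E[:3,:3]@np.linalg.inv(c["K"])@[u,v,1];o=E[:3,3]
    return o+d*(z-o[2])/d[2]
Z=dict(coil_white=.078,coil_maple=.078,coil_walnut=.078,coil_wenge=.078,rack=0,crate=0,chip_white=.036,chip_dark=.036,glue_bottle=0)
for t,z in Z.items():
  for n in("top","scene"):
    for r in manip.place_of(n,t)[:2]:
        u,v=np.array(r["location"])*[640,400]; print(t,n,round(r["p"],2),np.round([u,v],1),np.round(ray(n,u,v,z)[:2],4))
E
```

```text
coil_white top 0.78 [418.6 194. ] [ 0.5297 -0.3701]
coil_white top 0.6 [462.2 209.4] [ 0.4808 -0.5084]
coil_white scene 0.87 [256.6 165.9] [ 0.5219 -0.3612]
coil_white scene 0.54 [234.8 148.1] [ 0.5041 -0.5066]
coil_maple top 0.64 [347.8 202.4] [ 0.5008 -0.1417]
coil_maple top 0.64 [373.7 255.8] [ 0.3305 -0.2241]
coil_maple scene 0.79 [322.1 158.7] [ 0.337  -0.2107]
coil_maple scene 0.65 [306.2 190.1] [ 0.4991 -0.1374]
coil_walnut top 0.79 [372.1 199.1] [ 0.5122 -0.2202]
coil_walnut top 0.24 [395.7 194.4] [ 0.528  -0.2964]
coil_walnut scene 0.79 [288.9 184.5] [ 0.5168 -0.2013]
coil_wenge top 0.7 [395.3 194.3] [ 0.5282 -0.2952]
coil_wenge scene 0.96 [265.9 176. ] [ 0.5378 -0.2938]
coil_wenge scene 0.4 [289.1 267.9] [0.7588 0.0443]
rack top 0.66 [239.3 216.1] [0.4605 0.2232]
rack top 0.34 [417.2 192.6] [ 0.5453 -0.3816]
rack scene 0.91 [402.9 255.4] [0.4611 0.2294]
crate top 0.71 [379.3 197.8] [ 0.5266 -0.2529]
crate scene 0.94 [280.  196.3] [ 0.5245 -0.2475]
crate scene 0.45 [404.1 255.7] [0.4596 0.2327]
chip_white top 0.58 [191.3 220.1] [0.4428 0.3762]
chip_white scene 0.69 [450.  272.3] [0.4517 0.3734]
chip_dark top 0.66 [277.9 208. ] [0.4855 0.0884]
chip_dark scene 0.52 [360.7 226.1] [0.4769 0.0768]
glue_bottle top 0.82 [310.4 141.2] [ 0.7229 -0.0162]
glue_bottle scene 0.98 [288.6 268.9] [0.7267 0.0011]
```

View pics/crop1.png

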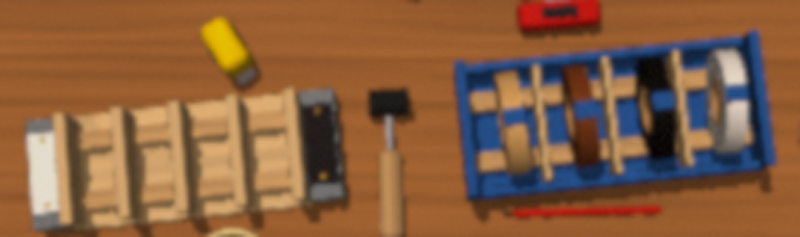

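The crop confirms the order in the crate from left to right: maple, walnut, wenge, white. None of the purple or green look-alikes is inside it. Next I'll refine the poses with a silhouette fit.

```bash
cat > fit.py <<'E'
from workcell import manip
import cv2,numpy as np
from scipy.optimize import minimize
CI={n:manip.camera_info(n) for n in("top","scene")}
def proj(n,P):
    E=np.linalg.inv(np.array(CI[n]["extrinsics"]));q=(E[:3,:3]@np.atleast_2d(P).T).T+E[:3,3];q=q@np.array(CI[n]["K"]).T
    return q[:,:2]/q[:,2:]
def world(p,L):
    x,y,a=p;L=np.array(L);return np.c_[x+np.cos(a)*L[:,0]-np.sin(a)*L[:,1],y+np.sin(a)*L[:,0]+np.cos(a)*L[:,1],L[:,2]]
S=8
def fill(m,pts,v):
    h=cv2.convexHull(np.round(pts*S*4).astype(np.int32)) ; cv2.fillPoly(m,[h],v,shift=2)
def box(x0,x1,y0,y1,z): return [(x,y,k) for x in(x0,x1) for y in(y0,y1) for k in(0,z)]
CRATE=[box(-.075,.075,-.168,.168,.045),box(-.075,.075,-.168,-.162,.078),box(-.075,.075,.162,.168,.078)]
RACK=[box(-.065,.065,-.175,.175,.036)]+[box(-.065,.065,y-.007,y+.007,.07) for y in(-.128,-.064,0,.064,.128)]
t=np.linspace(0,2*np.pi,60)
def circ(r,w,z=.078): return np.c_[r*np.cos(t),0*t+w,z+r*np.sin(t)]
def outline(n,kind,p,off,sz,z=.078):
    m=np.zeros((sz[1]*S,sz[0]*S),np.uint8);f=lambda L:proj(n,world(p,L))-off+.5
    if kind=="coil":
        fill(m,f(np.r_[circ(.056,.011,z),circ(.056,-.011,z)]),1)
        a=np.zeros_like(m);b=a.copy();fill(a,f(circ(.025,.011,z)),1);fill(b,f(circ(.025,-.011,z)),1);m[(a&b)>0]=0
    else: [fill(m,f(L),1) for L in(CRATE if kind=="crate" else RACK)]
    return m
def fit(masks,kind,p0,z=.078):
    C=[]
    for n,M in masks.items():
        ys,xs=np.where(M);off=np.array([xs.min()-15,ys.min()-15]);sz=np.array([xs.max()+15,ys.max()+15])-off
        C.append((n,off,sz,M[off[1]:off[1]+sz[1],off[0]:off[0]+sz[0]].astype(np.float32)))
    def cost(p):
        c=0
        for n,off,sz,m in C:
            r=cv2.resize(outline(n,kind,p,off,sz,z).astype(np.float32),None,fx=1/S,fy=1/S,interpolation=cv2.INTER_AREA);c+=np.abs(r-m).sum()/m.sum()
        return c
    p0=np.array(p0);r=minimize(cost,p0,method="Nelder-Mead",options=dict(initial_simplex=p0+np.r_[np.zeros((1,3)),np.diag([.012,.012,.08])],xatol=2e-4,fatol=1e-4))
    return r.x,r.fun
E
python3 - <<'E'
from fit import *
G=dict(coil_maple=(.5,-.14),coil_walnut=(.513,-.215),coil_wenge=(.53,-.295),coil_white=(.526,-.366),crate=(.5255,-.25),rack=(.461,.226))
R={}
ov={n:cv2.imread(f"pics/{n}0.png") for n in CI}
for t_,g in G.items():
    ms={}
    for n in CI:
        o=[(np.linalg.norm(np.array(d["location"])*[640,400]-proj(n,[*g,.05])[0]),d) for d in manip.outline_of(n,t_)]
        o=[d for k,d in o if k<20]
        if o: ms[n]=o[0]["region"]
    k=t_.split("_")[0]
    for sel in(["top"],["top","scene"]):
        mm={n:ms[n] for n in sel if n in ms}
        if mm: p,c=fit(mm,k,[*g,.115]);print(t_,list(mm),np.round(p,4),round(c,3))
        if len(sel)==2: R[t_]=p
    for n in CI:
        Ls=[np.array(L)[[0,2,6,4]] if len(L)==8 and 0 else L for L in (CRATE if k=="crate" else RACK if k=="rack" else [circ(.056,.011),circ(.056,-.011)])]
        for L in Ls:
            h=cv2.convexHull(proj(n,world(R[t_],L)).astype(np.float32))
            R.setdefault("ov",[]).append((n,h))
x={"top":(175,165,275,80),"scene":(215,135,260,170)};out=[]
for n,(a,b,w,h) in x.items():
    s=3 if n=="top" else 2.2
    c=cv2.resize(ov[n][b:b+h,a:a+w],None,fx=800/w if n=="top" else 2,fy=800/w if n=="top" else 2,interpolation=cv2.INTER_CUBIC);f=800/w if n=="top" else 2
    for m,q in R["ov"]:
        if m==n: cv2.polylines(c,[np.round(((q-[a,b]+.5)*f)).astype(int)],True,(0,255,0),1)
    out.append(c)
o=np.zeros((out[0].shape[0]+out[1].shape[0],800,3),np.uint8);o[:out[0].shape[0]]=out[0];o[out[0].shape[0]:,:out[1].shape[1]]=out[1]
print(o.shape);cv2.imwrite("pics/ov1.png",o)
E
```

```text
coil_maple ['top'] [ 0.5052 -0.1401  0.0925] 0.238
coil_maple ['top', 'scene'] [ 0.505  -0.1391  0.144 ] 0.323
coil_walnut ['top'] [ 0.5149 -0.2139  0.1665] 0.086
coil_walnut ['top', 'scene'] [ 0.5133 -0.2137  0.1676] 0.197
coil_wenge ['top'] [ 0.5238 -0.2952  0.1368] 0.049
coil_wenge ['top', 'scene'] [ 0.522  -0.2951  0.1471] 0.203
coil_white ['top'] [ 0.5325 -0.3727  0.0955] 0.079
coil_white ['top', 'scene'] [ 0.5311 -0.3727  0.1148] 0.352
crate ['top'] [ 0.5185 -0.2512  0.1067] 0.522
crate ['top', 'scene'] [ 0.5178 -0.2503  0.1101] 1.448
rack ['top'] [0.4684 0.2266 0.1128] 0.266
rack ['top', 'scene'] [0.4673 0.227  0.1118] 0.491
(573, 800, 3)
```

View pics/ov1.png

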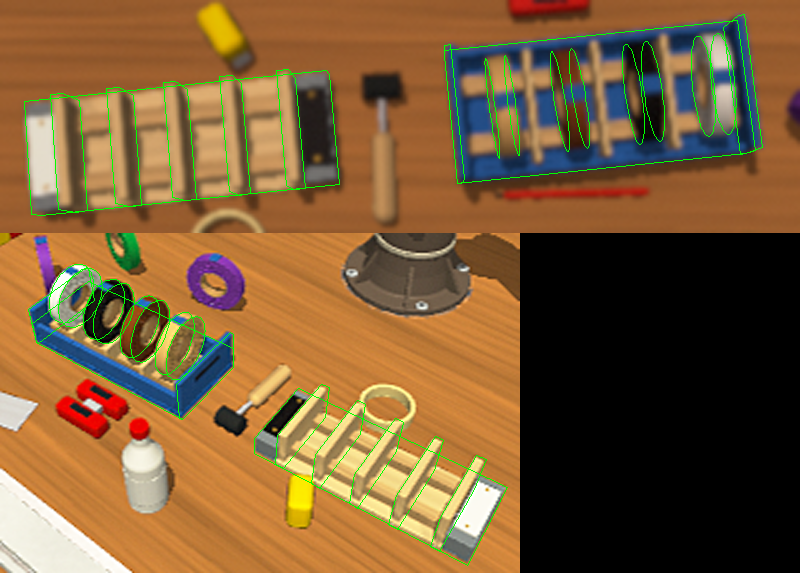

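The overlay matches the rack, the crate and all four coils to within a few mm. In rack terms, white goes at +96, maple at +32, walnut at −32 and wenge at −96, with rack yaw about 0.115. Next is the move plan.

```bash
cat > to.py <<'E'
import sys,numpy as np
from workcell import manip
from scipy.spatial.transform import Rotation as Ro
c,s=np.cos(.115),np.sin(.115);T=np.array([[-c,-s,0],[-s,c,0],[0,0,-1]])
T=np.array([[-c,-s,0],[-s,c,0],[0,0,-1.]])
def show(*pts):
    st=manip.get_state();R=np.array(st["orientation"]);print("t",st["time_s"],np.round(st["ee_pos"],4),np.round(st["contact_force"],1),"w",round(st["width"],3),"g",round(st["grip_force"],1),"q",np.round(st["q"],2))
    rv=Ro.from_matrix(R.T@T).as_rotvec()
    for p in pts: print(p,"shift",np.round(1000*R.T@(np.array(p)-st["ee_pos"]),1),"turn",np.round(rv,3))
P=dict(maple=(.505,-.1395),walnut=(.5135,-.2137),wenge=(.5225,-.2951),white=(.5313,-.3727),Rwhite=(.4568,.3222),Rmaple=(.4639,.2586),Rwalnut=(.4711,.195),Rwenge=(.4782,.1314))
if __name__=="__main__":
    show(*[(*P[a.split(":")[0]],float(a.split(":")[1])) for a in sys.argv[1:]])
E
python3 to.py maple:.245 maple:.119
```

```text
t 1.6 [0.1726 0.6007 0.2458] [0.7 0.3 0.4] w 1.001 g 0.0 q [-1.39  0.43  0.02  1.57 -0.01  1.13 -0.08]
(0.505, -0.1395, 0.245) shift [-523.9 -619.6    0.7] turn [ 0.     0.    -0.395]
(0.505, -0.1395, 0.119) shift [-523.9 -619.6  126.7] turn [ 0.     0.    -0.395]
```

>>> step_arm:
  motion:
    - [[-262,-310,0],[0,0,-0.2],0.1]
    - [[-262,-310,0],[0,0,-0.2],0.1]
    - [[-262,-310,0],[0,0,-0.2],0.1]
    - [[-262,-310,0],[0,0,-0.2],0.1]
    - [[-262,-310,0],[0,0,-0.2],0.1]
    - [[-262,-310,0],[0,0,-0.2],0.1]
    - [[-262,-310,0],[0,0,-0.2],0.1]
    - [[-262,-310,0],[0,0,-0.2],0.1]
    - [[-262,-310,0],[0,0,-0.2],0.1]
    - [[-524,-620,0],[0,0,-0.395],0.1]
    - [[-524,-620,0],[0,0,-0.395],0.1]
    - [[-524,-620,0],[0,0,-0.395],0.1]
    - [[-524,-620,0],[0,0,-0.395],0.1]
    - [[-524,-620,0],[0,0,-0.395],0.1]
    - [[-524,-620,0],[0,0,-0.395],0.1]
    - [[-524,-620,0],[0,0,-0.395],0.1]
    - [[-524,-620,0],[0,0,-0.395],0.1]
    - [[-524,-620,0],[0,0,-0.395],0.1]
    - [[-524,-620,0],[0,0,-0.395],0.1]
    - [[-524,-620,0],[0,0,-0.395],0.1]
  squeeze: 20

```text
time_s: 3.27
ee_pos: [0.5059, -0.1437, 0.2461]
orientation: [[-0.994, -0.113, 0.001], [-0.113, 0.994, -0.001], [-0.001, -0.001, -1.0]]
contact_force: [0.2, -0.1, 0.4]
width: 0.553
grip_force: 0.0
```

```bash
python3 to.py maple:.245 maple:.119
```

```text
t 3.2667 [ 0.5059 -0.1437  0.2461] [ 0.2 -0.1  0.4] w 0.553 g 0.0 q [-0.23  0.28  0.51  1.85 -0.16  1.05  2.03]
(0.505, -0.1395, 0.245) shift [0.4 4.3 1.1] turn [-0.001  0.001 -0.002]
(0.505, -0.1395, 0.119) shift [  0.5   4.5 127.1] turn [-0.001  0.001 -0.002]
```

>>> step_arm:
  motion:
    - [[0,4,20],[0,0,0],0.1]
    - [[0,4,45],[0,0,0],0.1]
    - [[0,4,70],[0,0,0],0.1]
    - [[0,4,90],[0,0,0],0.1]
    - [[0,4,110],[0,0,0],0.1]
    - [[0,4,127],[0,0,0],0.1]
    - [[0,4,127],[0,0,0],0.1]
    - [[0,4,127],[0,0,0],0.1]

```text
time_s: 3.93
ee_pos: [0.5041, -0.1359, 0.1185]
orientation: [[-0.993, -0.115, -0.002], [-0.115, 0.993, 0.0], [0.002, 0.0, -1.0]]
contact_force: [0.3, -0.1, 0.6]
width: 0.549
grip_force: 0.0
```

```bash
python3 to.py maple:.119; python3 - <<'E'
from workcell import manip
import cv2
a=manip.grab_frame("scene")[120:240,200:360,::-1]
cv2.imwrite("pics/s2.png",cv2.resize(a,None,fx=4,fy=4,interpolation=cv2.INTER_CUBIC))
E
```

```text
t 3.9333 [ 0.5041 -0.1359  0.1185] [ 0.3 -0.1  0.6] w 0.549 g 0.0 q [-0.17  0.44  0.45  2.   -0.27  0.76  2.12]
(0.505, -0.1395, 0.119) shift [-0.5 -3.7 -0.5] turn [ 0.    -0.002 -0.   ]
```

View pics/s2.png

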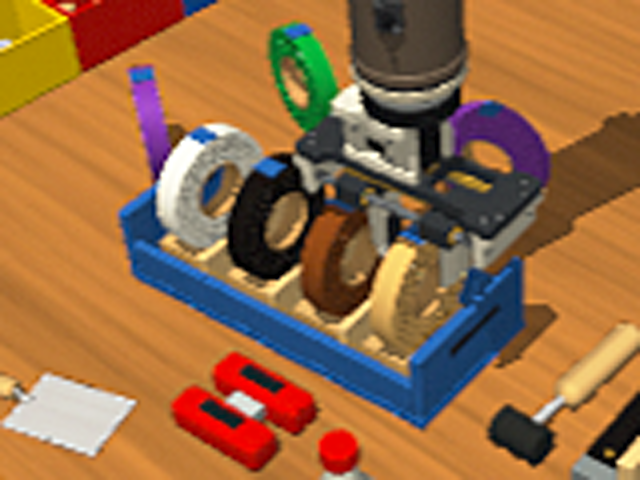

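The fingers straddle the maple coil at about (410,270) in the crop, with nothing in contact. I'll close and lift.

>>> step_arm:
  motion:
    - [[0,-4,0],[0,0,0],0.1]
    - [[0,-4,0],[0,0,0],-1]
    - [[0,-4,0],[0,0,0],-1]
    - [[0,-4,0],[0,0,0],-1]
    - [[0,-4,0],[0,0,0],-1]
    - [[0,-4,0],[0,0,0],-1]
    - [[0,-4,0],[0,0,0],-1]
    - [[0,-4,-15],[0,0,0],-1]
    - [[0,-4,-35],[0,0,0],-1]
    - [[0,-4,-60],[0,0,0],-1]
    - [[0,-4,-85],[0,0,0],-1]
    - [[0,-4,-110],[0,0,0],-1]
    - [[0,-4,-125],[0,0,0],-1]
    - [[0,-4,-130],[0,0,0],-1]
    - [[0,-4,-130],[0,0,0],-1]
  squeeze: 25

```text
time_s: 5.23
ee_pos: [0.5054, -0.14, 0.2495]
orientation: [[-0.993, -0.115, 0.002], [-0.115, 0.993, 0.0], [-0.002, -0.0, -1.0]]
contact_force: [-0.6, 0.2, -1.8]
width: 0.239
grip_force: 24.8
```

```bash
python3 to.py Rmaple:.25 Rmaple:.121
```

```text
t 5.2333 [ 0.5054 -0.14    0.2495] [-0.6  0.2 -1.8] w 0.239 g 24.8 q [-0.24  0.28  0.52  1.84 -0.16  1.06  2.03]
(0.4639, 0.2586, 0.25) shift [ -4.7 400.7  -0.6] turn [-0.     0.002  0.   ]
(0.4639, 0.2586, 0.121) shift [ -4.4 400.7 128.4] turn [-0.     0.002  0.   ]
```

>>> step_arm:
  motion:
    - [[0,15,0],[0,0,0],-1]
    - [[0,40,0],[0,0,0],-1]
    - [[-1,75,0],[0,0,0],-1]
    - [[-1,110,0],[0,0,0],-1]
    - [[-2,145,0],[0,0,0],-1]
    - [[-2,180,0],[0,0,0],-1]
    - [[-3,215,0],[0,0,0],-1]
    - [[-3,250,0],[0,0,0],-1]
    - [[-4,285,0],[0,0,0],-1]
    - [[-4,320,0],[0,0,0],-1]
    - [[-5,350,0],[0,0,0],-1]
    - [[-5,375,0],[0,0,0],-1]
    - [[-5,392,0],[0,0,0],-1]
    - [[-5,401,0],[0,0,0],-1]
    - [[-5,401,0],[0,0,0],-1]
    - [[-5,401,0],[0,0,0],-1]

```text
time_s: 6.57
ee_pos: [0.4637, 0.258, 0.2477]
orientation: [[-0.993, -0.115, -0.001], [-0.115, 0.993, -0.002], [0.001, -0.001, -1.0]]
contact_force: [0.8, -0.3, -1.3]
width: 0.239
grip_force: 24.8
```

```bash
python3 to.py Rmaple:.25 Rmaple:.121;  python3 - <<'E'
from workcell import manip
import cv2
a=manip.grab_frame("scene")[140:310,310:490,::-1]
cv2.imwrite("pics/s3.png",cv2.resize(a,None,fx=3.3,fy=3.3,interpolation=cv2.INTER_CUBIC))
E
```

```text
t 6.5667 [0.4637 0.258  0.2477] [ 0.8 -0.3 -1.3] w 0.239 g 24.8 q [-0.85  0.28  0.31  1.82 -0.1   1.06  1.18]
(0.4639, 0.2586, 0.25) shift [-0.3  0.6 -2.3] turn [-0.001 -0.001  0.   ]
(0.4639, 0.2586, 0.121) shift [ -0.5   0.8 126.7] turn [-0.001 -0.001  0.   ]
```

View pics/s3.png

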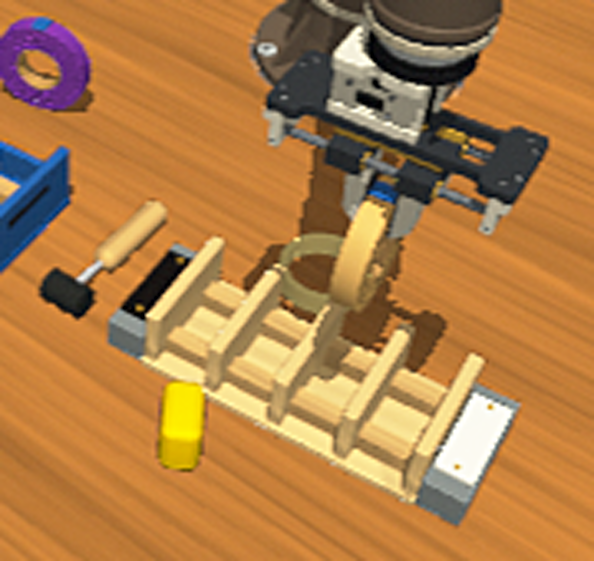

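Maple hangs upright above the second slot from the white chip, at about (360,250) in the crop. I'll lower it to about seat height.

>>> step_arm:
  motion:
    - [[0,1,20],[0,0,0],-1]
    - [[0,1,45],[0,0,0],-1]
    - [[0,1,70],[0,0,0],-1]
    - [[0,1,90],[0,0,0],-1]
    - [[0,1,108],[0,0,0],-1]
    - [[0,1,118],[0,0,0],-1]
    - [[0,1,124],[0,0,0],-1]
    - [[0,1,128],[0,0,0],-1]
    - [[0,1,129],[0,0,0],-1]
    - [[0,1,129],[0,0,0],-1]

```text
time_s: 7.45
ee_pos: [0.4642, 0.2599, 0.1203]
orientation: [[-0.993, -0.115, 0.001], [-0.115, 0.993, 0.0], [-0.001, 0.0, -1.0]]
contact_force: [0.3, -0.0, -1.8]
width: 0.234
grip_force: 24.8
```

```bash
python3 to.py Rmaple:.119;  python3 - <<'E'
from fit import *
im=manip.grab_frame("scene")
P=(.4639,.2586,.115);c=cv2.resize(im[140:310,310:490,::-1],None,fx=3.3,fy=3.3,interpolation=cv2.INTER_CUBIC)
for w in(-.011,.011):
    cv2.polylines(c,[np.round((proj("scene",world(P,circ(.056,w)))-[310,140]+.5)*3.3).astype(int)],True,(0,255,0),1)
cv2.imwrite("pics/s4.png",c)
E
```

```text
t 7.45 [0.4642 0.2599 0.1203] [ 0.3 -0.  -1.8] w 0.234 g 24.8 q [-0.81  0.43  0.27  1.96 -0.16  0.77  1.24]
(0.4639, 0.2586, 0.119) shift [ 0.5 -1.3  1.3] turn [ 0.     0.001 -0.   ]
```

View pics/s4.png

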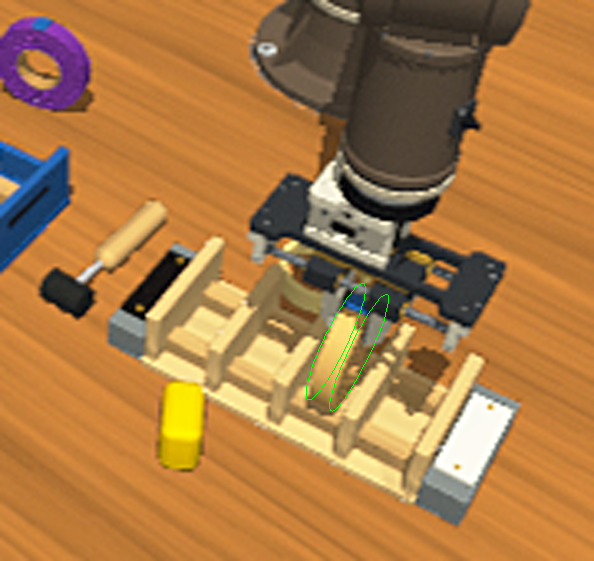

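Maple sits between its dividers with clearance on both sides. I'll lower it gently until the force reads contact, then release.

>>> step_arm:
  motion:
    - [[0,-1,1],[0,0,0],-1]
    - [[0,-1,2],[0,0,0],-1]
    - [[0,-1,3],[0,0,0],-1]
    - [[0,-1,3],[0,0,0],-1]
  squeeze: 15

```text
time_s: 7.83
ee_pos: [0.4646, 0.2596, 0.1185]
orientation: [[-0.993, -0.115, 0.002], [-0.115, 0.993, 0.002], [-0.002, 0.002, -1.0]]
contact_force: [-3.8, -0.8, 14.3]
width: 0.238
grip_force: 15.0
```

>>> step_arm:
  motion:
    - [[0,-1,1],[0,0,0],-0.05]
    - [[0,-1,1],[0,0,0],-0.05]
    - [[0,-1,1],[0,0,0],-0.05]
    - [[0,-1,1],[0,0,0],-0.05]
    - [[0,-1,-15],[0,0,0],-0.05]
    - [[0,-1,-40],[0,0,0],-0.05]
    - [[0,-1,-75],[0,0,0],-0.05]
    - [[0,-1,-105],[0,0,0],-0.05]
    - [[0,-1,-130],[0,0,0],-0.05]
    - [[0,-1,-130],[0,0,0],-0.05]
    - [[0,-1,-130],[0,0,0],-0.05]

```text
time_s: 8.75
ee_pos: [0.4647, 0.2585, 0.248]
orientation: [[-0.993, -0.115, 0.002], [-0.115, 0.993, 0.002], [-0.003, 0.002, -1.0]]
contact_force: [-0.1, 0.4, -1.3]
width: 0.474
grip_force: 0.0
```

```bash
python3 to.py walnut:.25 walnut:.119
```

```text
t 8.75 [0.4647 0.2585 0.248 ] [-0.1  0.4 -1.3] w 0.474 g 0.0 q [-0.86  0.28  0.32  1.82 -0.1   1.05  1.18]
(0.5135, -0.2137, 0.25) shift [   5.8 -474.7   -2.8] turn [0.002 0.003 0.   ]
(0.5135, -0.2137, 0.119) shift [   6.1 -474.9  128.2] turn [0.002 0.003 0.   ]
```

>>> step_arm:
  motion:
    - [[1,-40,0],[0,0,0],0.1]
    - [[1,-80,0],[0,0,0],0.1]
    - [[2,-120,0],[0,0,0],0.1]
    - [[2,-160,0],[0,0,0],0.1]
    - [[3,-200,0],[0,0,0],0.1]
    - [[3,-240,0],[0,0,0],0.1]
    - [[4,-280,0],[0,0,0],0.1]
    - [[4,-320,0],[0,0,0],0.1]
    - [[5,-360,0],[0,0,0],0.1]
    - [[5,-395,0],[0,0,0],0.1]
    - [[6,-425,0],[0,0,0],0.1]
    - [[6,-450,0],[0,0,0],0.1]
    - [[6,-468,0],[0,0,0],0.1]
    - [[6,-475,0],[0,0,0],0.1]
    - [[6,-475,0],[0,0,0],0.1]
    - [[6,-475,0],[0,0,0],0.1]
    - [[6,-475,0],[0,0,0],0.1]

```text
time_s: 10.17
ee_pos: [0.5126, -0.2127, 0.2461]
orientation: [[-0.993, -0.117, -0.001], [-0.117, 0.993, 0.001], [0.001, 0.001, -1.0]]
contact_force: [-0.6, -0.1, -0.1]
width: 0.55
grip_force: 0.0
```

```bash
python3 to.py walnut:.25 walnut:.119;  python3 - <<'E'
from fit import *
im=manip.grab_frame("scene");tp=manip.grab_frame("top")
ms={}
for n in CI:
    g=proj(n,[.464,.2586,.078])[0]
    o=[d for d in manip.outline_of(n,"coil_maple") if np.linalg.norm(np.array(d["location"])*[640,400]-g)<20]
    print(n,len(o))
    if o: ms[n]=o[0]["region"]
for s in(["top"],["top","scene"]):
    m={n:ms[n] for n in s if n in ms}
    if m: print(fit(m,"coil",[.464,.2586,.115]))
o=np.hstack([cv2.resize(im[120:310,210:490],(560,380)),cv2.resize(tp[170:245,180:295][:, :],(240,156)).copy() if 0 else np.zeros((380,0,3),np.uint8)])
b=cv2.resize(tp[160:240,175:445],(560,166),interpolation=cv2.INTER_CUBIC)
cv2.imwrite("pics/s5.png",np.vstack([o,b])[:,:,::-1])
E
```

```text
t 10.1667 [ 0.5126 -0.2127  0.2461] [-0.6 -0.1 -0.1] w 0.55 g 0.0 q [-0.11  0.34  0.54  1.78 -0.2   1.08  2.19]
(0.5135, -0.2137, 0.25) shift [-0.8 -1.1 -3.9] turn [ 0.001 -0.001  0.002]
(0.5135, -0.2137, 0.119) shift [ -0.9  -1.3 127.1] turn [ 0.001 -0.001  0.002]
top 1
scene 1
(array([0.46496814, 0.26082502, 0.12507295]), np.float64(0.07188247889280319))
(array([0.46428016, 0.26040876, 0.14684305]), np.float64(0.18682877719402313))
```

View pics/s5.png

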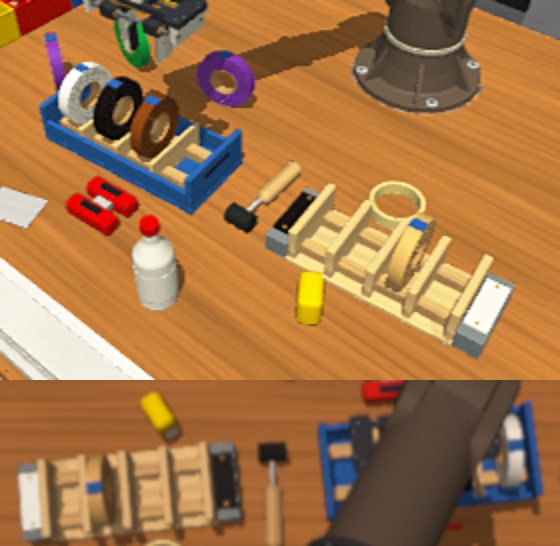

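Maple stands in the second slot from the white chip (scene crop 408,255; top crop 97,488). Walnut is next.

>>> step_arm:
  motion:
    - [[-1,-1,20],[0,0,0],0.1]
    - [[-1,-1,45],[0,0,0],0.1]
    - [[-1,-1,70],[0,0,0],0.1]
    - [[-1,-1,90],[0,0,0],0.1]
    - [[-1,-1,110],[0,0,0],0.1]
    - [[-1,-1,122],[0,0,0],0.1]
    - [[-1,-1,127],[0,0,0],0.1]
    - [[-1,-1,127],[0,0,0],0.1]
    - [[-1,-1,127],[0,0,0],-1]
    - [[-1,-1,127],[0,0,0],-1]
    - [[-1,-1,127],[0,0,0],-1]
    - [[-1,-1,127],[0,0,0],-1]
    - [[-1,-1,127],[0,0,0],-1]
    - [[-1,-1,127],[0,0,0],-1]
  squeeze: 25

```text
time_s: 11.53
ee_pos: [0.514, -0.2156, 0.1202]
orientation: [[-0.993, -0.115, 0.001], [-0.115, 0.993, -0.0], [-0.001, -0.0, -1.0]]
contact_force: [-0.9, 0.7, 4.0]
width: 0.238
grip_force: 24.8
```

>>> step_arm:
  motion:
    - [[0,0,-15],[0,0,0],-1]
    - [[0,0,-35],[0,0,0],-1]
    - [[0,0,-60],[0,0,0],-1]
    - [[0,0,-85],[0,0,0],-1]
    - [[0,0,-110],[0,0,0],-1]
    - [[0,0,-125],[0,0,0],-1]
    - [[0,0,-130],[0,0,0],-1]
    - [[0,0,-130],[0,0,0],-1]

```text
time_s: 12.2
ee_pos: [0.5141, -0.2155, 0.2506]
orientation: [[-0.993, -0.115, 0.002], [-0.115, 0.993, -0.0], [-0.002, -0.0, -1.0]]
contact_force: [0.4, -0.2, -2.8]
width: 0.241
grip_force: 24.8
```

```bash
python3 to.py Rwalnut:.25
```

```text
t 12.2 [ 0.5141 -0.2155  0.2506] [ 0.4 -0.2 -2.8] w 0.241 g 24.8 q [-0.11  0.34  0.55  1.77 -0.2   1.09  2.19]
(0.4711, 0.195, 0.25) shift [-4.500e+00  4.128e+02  4.000e-01] turn [-0.     0.002  0.   ]
```

>>> step_arm:
  motion:
    - [[0,15,0],[0,0,0],-1]
    - [[0,40,0],[0,0,0],-1]
    - [[-1,75,0],[0,0,0],-1]
    - [[-1,110,0],[0,0,0],-1]
    - [[-2,145,0],[0,0,0],-1]
    - [[-2,180,0],[0,0,0],-1]
    - [[-3,215,0],[0,0,0],-1]
    - [[-3,250,0],[0,0,0],-1]
    - [[-3,285,0],[0,0,0],-1]
    - [[-3,320,0],[0,0,0],-1]
    - [[-3,355,0],[0,0,0],-1]
    - [[-3,385,0],[0,0,0],-1]
    - [[-3,403,0],[0,0,0],-1]
    - [[-3,412,0],[0,0,0],-1]
    - [[-3,412,0],[0,0,0],-1]
    - [[-3,412,0],[0,0,0],-1]
    - [[-3,412,0],[0,0,0],-1]

```text
time_s: 13.62
ee_pos: [0.4695, 0.1921, 0.2493]
orientation: [[-0.994, -0.113, -0.001], [-0.113, 0.994, -0.001], [0.001, -0.001, -1.0]]
contact_force: [-0.3, -1.6, -1.6]
width: 0.236
grip_force: 24.8
```

```bash
python3 to.py Rwalnut:.121
```

```text
t 13.6167 [0.4695 0.1921 0.2493] [-0.3 -1.6 -1.6] w 0.236 g 24.8 q [-0.78  0.24  0.36  1.87 -0.1   1.05  1.3 ]
(0.4711, 0.195, 0.121) shift [ -2.    2.8 128.3] turn [-0.001 -0.001 -0.002]
```

>>> step_arm:
  motion:
    - [[-1,1,20],[0,0,0],-1]
    - [[-1,1,45],[0,0,0],-1]
    - [[-1,1,70],[0,0,0],-1]
    - [[-1,1,90],[0,0,0],-1]
    - [[-1,1,108],[0,0,0],-1]
    - [[-1,1,118],[0,0,0],-1]
    - [[-1,1,124],[0,0,0],-1]
    - [[-1,1,128],[0,0,0],-1]
    - [[-1,1,130],[0,0,0],-1]
    - [[-1,1,130],[0,0,0],-1]
    - [[-1,1,130],[0,0,0],-1]
  squeeze: 20

```text
time_s: 14.53
ee_pos: [0.4709, 0.1954, 0.1205]
orientation: [[-0.993, -0.115, 0.001], [-0.115, 0.993, 0.001], [-0.002, 0.001, -1.0]]
contact_force: [1.1, -0.2, -1.5]
width: 0.237
grip_force: 20.0
```

>>> step_arm:
  motion:
    - [[1,0,1],[0,0,0],-1]
    - [[1,0,2],[0,0,0],-1]
    - [[1,0,2],[0,0,0],-1]
  squeeze: 15

```text
time_s: 14.78
ee_pos: [0.4715, 0.1956, 0.1198]
orientation: [[-0.993, -0.115, 0.005], [-0.115, 0.993, 0.002], [-0.005, 0.001, -1.0]]
contact_force: [0.6, -0.8, 13.8]
width: 0.237
grip_force: 15.0
```

>>> step_arm:
  motion:
    - [[0,0,0],[0,0,0],-0.05]
    - [[0,0,0],[0,0,0],-0.05]
    - [[0,0,0],[0,0,0],-0.05]
    - [[0,0,0],[0,0,0],-0.05]
    - [[0,0,-15],[0,0,0],-0.05]
    - [[0,0,-40],[0,0,0],-0.05]
    - [[0,0,-75],[0,0,0],-0.05]
    - [[0,0,-105],[0,0,0],-0.05]
    - [[0,0,-130],[0,0,0],-0.05]
    - [[0,0,-130],[0,0,0],-0.05]
    - [[0,0,-130],[0,0,0],-0.05]

```text
time_s: 15.7
ee_pos: [0.4698, 0.1956, 0.2489]
orientation: [[-0.993, -0.115, 0.002], [-0.115, 0.993, 0.002], [-0.002, 0.002, -1.0]]
contact_force: [-0.4, -0.6, -0.3]
width: 0.474
grip_force: 0.0
```

```bash
python3 to.py wenge:.25
```

```text
t 15.7 [0.4698 0.1956 0.2489] [-0.4 -0.6 -0.3] w 0.474 g 0.0 q [-0.79  0.24  0.36  1.87 -0.1   1.04  1.3 ]
(0.5225, -0.2951, 0.25) shift [   4.1 -493.5   -1.9] turn [0.002 0.002 0.   ]
```

>>> step_arm:
  motion:
    - [[1,-40,0],[0,0,0],0.1]
    - [[1,-80,0],[0,0,0],0.1]
    - [[2,-120,0],[0,0,0],0.1]
    - [[2,-160,0],[0,0,0],0.1]
    - [[3,-200,0],[0,0,0],0.1]
    - [[3,-240,0],[0,0,0],0.1]
    - [[4,-280,0],[0,0,0],0.1]
    - [[4,-320,0],[0,0,0],0.1]
    - [[4,-360,0],[0,0,0],0.1]
    - [[4,-400,0],[0,0,0],0.1]
    - [[4,-435,0],[0,0,0],0.1]
    - [[4,-465,0],[0,0,0],0.1]
    - [[4,-485,0],[0,0,0],0.1]
    - [[4,-493,0],[0,0,0],0.1]
    - [[4,-493,0],[0,0,0],0.1]
    - [[4,-493,0],[0,0,0],0.1]
    - [[4,-493,0],[0,0,0],0.1]
    - [[4,-493,0],[0,0,0],0.1]

```text
time_s: 17.2
ee_pos: [0.5222, -0.2931, 0.2474]
orientation: [[-0.993, -0.117, -0.0], [-0.117, 0.993, 0.001], [0.0, 0.001, -1.0]]
contact_force: [0.5, -0.3, 0.9]
width: 0.552
grip_force: 0.0
```

```bash
python3 to.py wenge:.119
```

```text
t 17.2 [ 0.5222 -0.2931  0.2474] [ 0.5 -0.3  0.9] w 0.552 g 0.0 q [ 0.03  0.42  0.57  1.67 -0.25  1.12  2.35]
(0.5225, -0.2951, 0.119) shift [-1.000e-01 -2.200e+00  1.284e+02] turn [ 0.001 -0.     0.002]
```

>>> step_arm:
  motion:
    - [[0,-1,20],[0,0,0],0.1]
    - [[0,-1,45],[0,0,0],0.1]
    - [[0,-1,70],[0,0,0],0.1]
    - [[0,-1,90],[0,0,0],0.1]
    - [[0,-1,110],[0,0,0],0.1]
    - [[0,-1,122],[0,0,0],0.1]
    - [[0,-1,128],[0,0,0],0.1]
    - [[0,-1,128],[0,0,0],0.1]
    - [[0,-1,128],[0,0,0],-1]
    - [[0,-1,128],[0,0,0],-1]
    - [[0,-1,128],[0,0,0],-1]
    - [[0,-1,128],[0,0,0],-1]
    - [[0,-1,128],[0,0,0],-1]
    - [[0,-1,128],[0,0,0],-1]
  squeeze: 25

```text
time_s: 18.37
ee_pos: [0.5223, -0.2961, 0.1202]
orientation: [[-0.993, -0.115, 0.001], [-0.115, 0.993, -0.0], [-0.001, -0.0, -1.0]]
contact_force: [-0.3, 0.4, 3.3]
width: 0.241
grip_force: 24.8
```

>>> step_arm:
  motion:
    - [[0,0,-15],[0,0,0],-1]
    - [[0,0,-35],[0,0,0],-1]
    - [[0,0,-60],[0,0,0],-1]
    - [[0,0,-85],[0,0,0],-1]
    - [[0,0,-110],[0,0,0],-1]
    - [[0,0,-125],[0,0,0],-1]
    - [[0,0,-130],[0,0,0],-1]
    - [[0,0,-130],[0,0,0],-1]

```text
time_s: 19.03
ee_pos: [0.5224, -0.2963, 0.2507]
orientation: [[-0.993, -0.115, 0.002], [-0.115, 0.993, -0.001], [-0.002, -0.001, -1.0]]
contact_force: [0.6, -0.2, -2.5]
width: 0.236
grip_force: 24.8
```

```bash
python3 to.py Rwenge:.25
```

```text
t 19.0333 [ 0.5224 -0.2963  0.2507] [ 0.6 -0.2 -2.5] w 0.236 g 24.8 q [ 0.03  0.42  0.57  1.66 -0.25  1.13  2.35]
(0.4782, 0.1314, 0.25) shift [-5.200e+00  4.299e+02  4.000e-01] turn [-0.001  0.002  0.   ]
```

>>> step_arm:
  motion:
    - [[0,15,0],[0,0,0],-1]
    - [[0,40,0],[0,0,0],-1]
    - [[-1,75,0],[0,0,0],-1]
    - [[-1,110,0],[0,0,0],-1]
    - [[-2,145,0],[0,0,0],-1]
    - [[-2,180,0],[0,0,0],-1]
    - [[-3,215,0],[0,0,0],-1]
    - [[-3,250,0],[0,0,0],-1]
    - [[-4,285,0],[0,0,0],-1]
    - [[-4,320,0],[0,0,0],-1]
    - [[-4,355,0],[0,0,0],-1]
    - [[-4,385,0],[0,0,0],-1]
    - [[-4,410,0],[0,0,0],-1]
    - [[-4,425,0],[0,0,0],-1]
    - [[-4,430,0],[0,0,0],-1]
    - [[-4,430,0],[0,0,0],-1]
    - [[-4,430,0],[0,0,0],-1]
    - [[-4,430,0],[0,0,0],-1]

```text
time_s: 20.53
ee_pos: [0.4766, 0.1299, 0.2493]
orientation: [[-0.994, -0.113, -0.001], [-0.113, 0.994, -0.001], [0.001, -0.001, -1.0]]
contact_force: [0.9, -0.2, -1.6]
width: 0.237
grip_force: 24.8
```

```bash
python3 to.py Rwenge:.120
```

```text
t 20.5333 [0.4766 0.1299 0.2493] [ 0.9 -0.2 -1.6] w 0.237 g 24.8 q [-0.72  0.22  0.41  1.9  -0.1   1.04  1.42]
(0.4782, 0.1314, 0.12) shift [ -1.8   1.4 129.3] turn [-0.001 -0.001 -0.002]
```

>>> step_arm:
  motion:
    - [[0,0,20],[0,0,0],-1]
    - [[0,0,45],[0,0,0],-1]
    - [[0,0,70],[0,0,0],-1]
    - [[0,0,90],[0,0,0],-1]
    - [[0,0,108],[0,0,0],-1]
    - [[0,0,118],[0,0,0],-1]
    - [[0,0,124],[0,0,0],-1]
    - [[0,0,128],[0,0,0],-1]
    - [[0,0,130],[0,0,0],-1]
    - [[0,0,131],[0,0,0],-1]
    - [[0,0,132],[0,0,0],-1]
    - [[0,0,132],[0,0,0],-1]
  squeeze: 15

```text
time_s: 21.53
ee_pos: [0.4789, 0.1312, 0.1198]
orientation: [[-0.993, -0.114, 0.005], [-0.114, 0.993, 0.001], [-0.005, 0.001, -1.0]]
contact_force: [-0.4, -3.8, 11.0]
width: 0.24
grip_force: 15.0
```

>>> step_arm:
  motion:
    - [[0,0,0],[0,0,0],-0.05]
    - [[0,0,0],[0,0,0],-0.05]
    - [[0,0,0],[0,0,0],-0.05]
    - [[0,0,0],[0,0,0],-0.05]
    - [[0,0,-15],[0,0,0],-0.05]
    - [[0,0,-40],[0,0,0],-0.05]
    - [[0,0,-75],[0,0,0],-0.05]
    - [[0,0,-105],[0,0,0],-0.05]
    - [[0,0,-130],[0,0,0],-0.05]
    - [[0,0,-130],[0,0,0],-0.05]
    - [[0,0,-130],[0,0,0],-0.05]

```text
time_s: 22.45
ee_pos: [0.4773, 0.132, 0.249]
orientation: [[-0.993, -0.115, 0.003], [-0.115, 0.993, 0.002], [-0.003, 0.001, -1.0]]
contact_force: [-0.6, -0.1, -0.6]
width: 0.473
grip_force: 0.0
```

```bash
python3 to.py white:.25
```

```text
t 22.45 [0.4773 0.132  0.249 ] [-0.6 -0.1 -0.6] w 0.473 g 0.0 q [-0.72  0.22  0.42  1.91 -0.1   1.03  1.43]
(0.5313, -0.3727, 0.25) shift [   4.5 -507.6   -1.7] turn [0.001 0.003 0.   ]
```

>>> step_arm:
  motion:
    - [[1,-40,0],[0,0,0],0.1]
    - [[1,-80,0],[0,0,0],0.1]
    - [[2,-120,0],[0,0,0],0.1]
    - [[2,-160,0],[0,0,0],0.1]
    - [[3,-200,0],[0,0,0],0.1]
    - [[3,-240,0],[0,0,0],0.1]
    - [[4,-280,0],[0,0,0],0.1]
    - [[4,-320,0],[0,0,0],0.1]
    - [[4,-360,0],[0,0,0],0.1]
    - [[4,-400,0],[0,0,0],0.1]
    - [[4,-440,0],[0,0,0],0.1]
    - [[4,-470,0],[0,0,0],0.1]
    - [[4,-495,0],[0,0,0],0.1]
    - [[4,-508,0],[0,0,0],0.1]
    - [[4,-508,0],[0,0,0],0.1]
    - [[4,-508,0],[0,0,0],0.1]
    - [[4,-508,0],[0,0,0],0.1]
    - [[4,-508,0],[0,0,0],0.1]

```text
time_s: 23.95
ee_pos: [0.5315, -0.3714, 0.2474]
orientation: [[-0.993, -0.117, -0.0], [-0.117, 0.993, 0.001], [-0.0, 0.001, -1.0]]
contact_force: [-0.8, -0.5, 0.2]
width: 0.55
grip_force: 0.0
```

```bash
python3 to.py white:.119; python3 - <<'E'
from workcell import manip
import cv2
im=manip.grab_frame("scene")
cv2.imwrite("pics/s6.png",cv2.resize(im[110:310,200:490],None,fx=2.5,fy=2.5,interpolation=cv2.INTER_CUBIC)[:,:,::-1])
E
```

```text
t 23.95 [ 0.5315 -0.3714  0.2474] [-0.8 -0.5  0.2] w 0.55 g 0.0 q [ 0.15  0.51  0.58  1.54 -0.3   1.18  2.48]
(0.5313, -0.3727, 0.119) shift [  0.4  -1.5 128.4] turn [0.001 0.    0.002]
```

View pics/s6.png

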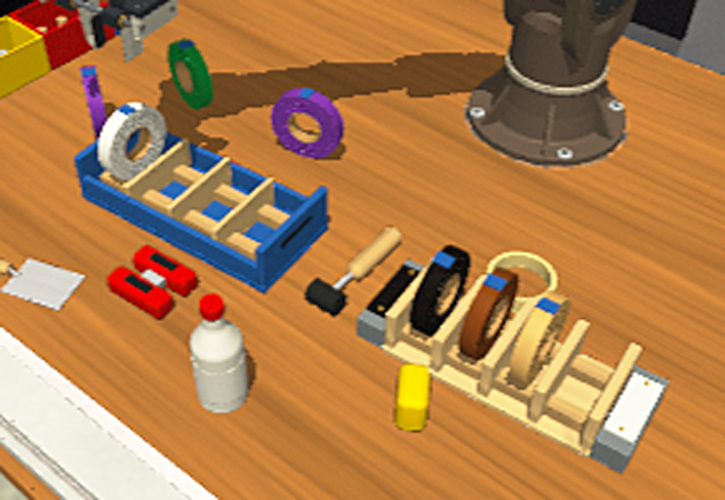

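Wenge, walnut and maple are upright in consecutive slots from the dark chip (crop 440,290; 490,315; 540,340), and the bottle is untouched. White is last, at (130,140).

>>> step_arm:
  motion:
    - [[0,0,20],[0,0,0],0.1]
    - [[0,0,45],[0,0,0],0.1]
    - [[0,0,70],[0,0,0],0.1]
    - [[0,0,90],[0,0,0],0.1]
    - [[0,0,110],[0,0,0],0.1]
    - [[0,0,122],[0,0,0],0.1]
    - [[0,0,128],[0,0,0],0.1]
    - [[0,0,128],[0,0,0],0.1]
    - [[0,0,128],[0,0,0],-1]
    - [[0,0,128],[0,0,0],-1]
    - [[0,0,128],[0,0,0],-1]
    - [[0,0,128],[0,0,0],-1]
    - [[0,0,128],[0,0,0],-1]
    - [[0,0,128],[0,0,0],-1]
  squeeze: 25

```text
time_s: 25.17
ee_pos: [0.5314, -0.3738, 0.1203]
orientation: [[-0.993, -0.115, 0.001], [-0.115, 0.993, -0.001], [-0.001, -0.001, -1.0]]
contact_force: [0.5, -0.1, 2.0]
width: 0.241
grip_force: 24.7
```

>>> step_arm:
  motion:
    - [[0,0,-15],[0,0,0],-1]
    - [[0,0,-35],[0,0,0],-1]
    - [[0,0,-60],[0,0,0],-1]
    - [[0,0,-85],[0,0,0],-1]
    - [[0,0,-110],[0,0,0],-1]
    - [[0,0,-135],[0,0,0],-1]
    - [[0,0,-150],[0,0,0],-1]
    - [[0,0,-150],[0,0,0],-1]

```text
time_s: 25.83
ee_pos: [0.5318, -0.3746, 0.2732]
orientation: [[-0.993, -0.115, 0.004], [-0.115, 0.993, -0.003], [-0.004, -0.003, -1.0]]
contact_force: [-0.1, -0.9, -1.4]
width: 0.237
grip_force: 24.7
```

```bash
python3 to.py Rwhite:.27
```

```text
t 25.8333 [ 0.5318 -0.3746  0.2732] [-0.1 -0.9 -1.4] w 0.237 g 24.7 q [ 0.15  0.49  0.6   1.51 -0.29  1.23  2.47]
(0.4568, 0.3222, 0.27) shift [ -5.3 700.8   1. ] turn [-0.003  0.004 -0.   ]
```

>>> step_arm:
  motion:
    - [[0,15,0],[0,0,0],-1]
    - [[0,45,0],[0,0,0],-1]
    - [[-1,85,0],[0,0,0],-1]
    - [[-1,125,0],[0,0,0],-1]
    - [[-2,165,0],[0,0,0],-1]
    - [[-2,205,0],[0,0,0],-1]
    - [[-3,245,0],[0,0,0],-1]
    - [[-3,285,0],[0,0,0],-1]
    - [[-4,325,0],[0,0,0],-1]
    - [[-4,365,0],[0,0,0],-1]
    - [[-4,405,0],[0,0,0],-1]
    - [[-4,445,0],[0,0,0],-1]
    - [[-4,485,0],[0,0,0],-1]
    - [[-4,525,0],[0,0,0],-1]
    - [[-4,565,0],[0,0,0],-1]
    - [[-4,600,0],[0,0,0],-1]
    - [[-4,630,0],[0,0,0],-1]
    - [[-4,655,0],[0,0,0],-1]
    - [[-4,675,0],[0,0,0],-1]
    - [[-4,685,0],[0,0,0],-1]

```text
time_s: 27.5
ee_pos: [0.4544, 0.3103, 0.268]
orientation: [[-0.993, -0.119, -0.002], [-0.119, 0.993, -0.001], [0.002, -0.0, -1.0]]
contact_force: [-0.9, 0.9, -3.2]
width: 0.237
grip_force: 24.7
```

```bash
python3 to.py Rwhite:.25
```

```text
t 27.5 [0.4544 0.3103 0.268 ] [-0.9  0.9 -3.2] w 0.237 g 24.7 q [-0.96  0.3   0.34  1.74 -0.11  1.12  1.11]
(0.4568, 0.3222, 0.25) shift [-3.8 11.5 18. ] turn [-0.    -0.002  0.004]
```

>>> step_arm:
  motion:
    - [[-2,13,0],[0,0,0],-1]
    - [[-2,13,0],[0,0,0],-1]
    - [[-2,13,10],[0,0,0],-1]
    - [[-2,13,20],[0,0,0],-1]
    - [[-2,13,20],[0,0,0],-1]
    - [[-2,13,20],[0,0,0],-1]

```text
time_s: 28.0
ee_pos: [0.4566, 0.319, 0.2487]
orientation: [[-0.994, -0.113, -0.001], [-0.113, 0.994, -0.002], [0.002, -0.001, -1.0]]
contact_force: [0.5, -0.2, -2.3]
width: 0.242
grip_force: 24.7
```

```bash
python3 to.py Rwhite:.12
```

```text
t 28.0 [0.4566 0.319  0.2487] [ 0.5 -0.2 -2.3] w 0.242 g 24.7 q [-0.96  0.33  0.33  1.76 -0.12  1.08  1.1 ]
(0.4568, 0.3222, 0.12) shift [ -0.8   3.4 128.7] turn [-0.001 -0.002 -0.002]
```

>>> step_arm:
  motion:
    - [[0,3,20],[0,0,0],-1]
    - [[0,3,45],[0,0,0],-1]
    - [[0,3,70],[0,0,0],-1]
    - [[0,3,90],[0,0,0],-1]
    - [[0,3,108],[0,0,0],-1]
    - [[0,3,118],[0,0,0],-1]
    - [[0,3,124],[0,0,0],-1]
    - [[0,3,128],[0,0,0],-1]
    - [[0,3,130],[0,0,0],-1]
    - [[0,3,131],[0,0,0],-1]
    - [[0,3,131],[0,0,0],-1]
  squeeze: 15

```text
time_s: 28.92
ee_pos: [0.4571, 0.3237, 0.1202]
orientation: [[-0.993, -0.114, 0.001], [-0.114, 0.993, 0.001], [-0.001, 0.001, -1.0]]
contact_force: [-0.8, -2.3, 4.9]
width: 0.238
grip_force: 15.0
```

Contact reads 4.9 N, so I'll release, back off and check.

>>> step_arm:
  motion:
    - [[0,0,1],[0,0,0],-1]
    - [[0,0,1],[0,0,0],-0.05]
    - [[0,0,1],[0,0,0],-0.05]
    - [[0,0,1],[0,0,0],-0.05]
    - [[0,0,1],[0,0,0],-0.05]
    - [[0,0,-15],[0,0,0],-0.05]
    - [[0,0,-40],[0,0,0],-0.05]
    - [[0,0,-75],[0,0,0],-0.05]
    - [[0,0,-110],[0,0,0],-0.05]
    - [[0,0,-140],[0,0,0],-0.05]
    - [[0,40,-140],[0,0,0],-0.05]
    - [[0,80,-140],[0,0,0],-0.05]
    - [[0,120,-140],[0,0,0],-0.05]
    - [[0,160,-140],[0,0,0],-0.05]
    - [[0,200,-140],[0,0,0],-0.05]
    - [[0,220,-140],[0,0,0],-0.05]
    - [[0,220,-140],[0,0,0],-0.05]
    - [[0,220,-140],[0,0,0],-0.05]

```text
time_s: 30.42
ee_pos: [0.4303, 0.5432, 0.2579]
orientation: [[-0.993, -0.117, -0.0], [-0.117, 0.993, -0.001], [0.001, -0.001, -1.0]]
contact_force: [0.8, -0.6, -0.2]
width: 0.477
grip_force: 0.0
```

```bash
python3 - <<'E'
from workcell import manip
import cv2,numpy as np
im=manip.grab_frame("scene");tp=manip.grab_frame("top")
a=cv2.resize(im[110:310,200:490],(580,400),interpolation=cv2.INTER_CUBIC);b=cv2.resize(tp[160:250,175:445],(580,193),interpolation=cv2.INTER_CUBIC)
cv2.imwrite("pics/s7.png",np.vstack([a,b])[:,:,::-1])
E
```

```text
(no output)
```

View pics/s7.png

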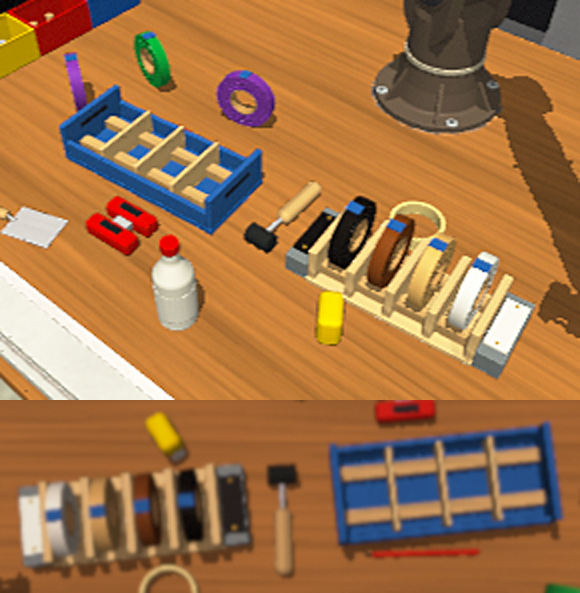

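All four coils stand in the rack in order: white by the white chip (475,290), maple (430,272), walnut (390,250), and wenge by the dark chip (352,232). The crate is empty, the bottle has not moved and the arm is clear.

```bash
python3 -c "
from workcell import manip
print(manip.sign_off())"
```

```text
the job is handed in; nothing more can be done
None
```

The job is handed in: white, maple, walnut and wenge stand upright in the rack, one to a slot from the white chip to the dark chip, and the glue bottle was not touched.

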